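# Hang the plating jig in the gap on the drying rail

### The arm

A 6-joint arm with a two-finger parallel gripper is mounted at the origin on the work surface. World frame = base frame: x ahead of the robot, y to its left, z up, the work surface at z = 0. Lengths are in mm, angles in rad, forces in N, time in s.
With the tool pointing down it reaches from about 425 to 950 mm from the base axis. Payload 3.5 kg.
Tool frame: the origin (TCP) lies on the centre line of the jaws, within the pads' length; the fingertips stand 22 mm ahead of it and the grasp point (between the pads) lies 3 mm ahead of it; z points along the fingers, y is the line along which they close (so a half turn about z gives the same grasp; the last joint's range is limited). The gripper opens to 85 mm and grips with 20 to 120 N. Pads are 22 mm wide; open, the fingers measure 114 mm over their backs; the gripper's body (76 mm by 85 mm) begins 54 mm behind the grasp point. The pads swing forward as they close: fully open they stand 13 mm farther back than shut.
Start: joints at [-0.15, 0.286, 1.577, -0, 1.279, -0.15], TCP at [674.986, 0.032, 253.325] pointing down, gripper open.
Joint ranges: [-2.77, 2.77], [-0.9, 2.22], [0.21, 2.48], [-1.53, 4.67], [0.24, 2.81], [-2.84, 2.84]. Speed limits (rad/s): [2.79, 2.79, 3.14, 3.14, 3.14, 3.14].

### API

Orientations are given as [roll, pitch, yaw] about the fixed x, y, z axes, in that order (R = Rz(yaw) Ry(pitch) Rx(roll)).
In Python, from plant import * gives the robot as it stands. The module is installed in compiled form; this text tells all that it offers.
- The arm moves only by the shell command python3 -m handwheel 'ROWS' [OPENING] [FORCE]. ROWS is a JSON object of lists of equal length, an entry for each row: "dp": the shift along the tool's x, y, z in mm, a list of three; "twist": the turn about the tool's z in rad. In form: {"dp": [[dx, dy, dz], ...], "twist": [twist, ...]}. A call has exactly 8 rows; each row shifts and turns the commanded pose from where the row before left it, along the tool's axes as they then stand; what a row does not reach is not made up. A row lasts 1/8 s, in which the tool goes at most 62.5 mm and 10.7 degrees, less where a joint would pass 70% of its speed; a pose out of reach is approached as far as the arm can. A call is refused whole if a number of a shift passes 62.5 or a number of a turn 0.188, either way. A call with a gripper value outside its range is refused whole. OPENING is the finger opening in mm, from 0 to 85.4, set as the call begins (- or left out, the last holds). The fingers move at their own pace and stop on an object; FORCE is the grip in N (left out, the last holds). Time passes only in rows, so rows that do not move let the fingers close, or fill a call up. It gives the time, the measured TCP pose, the force, the opening and the grip force at its end, in the units of the state.
- get_state(): the state, without advancing time (a new reading comes with each control period).
- capture(name): name is "scene" or "side" or "wrist"; returns a dict with "img" (384x512x3 uint8, red, green, blue), "z_map" (384x512 float32, mm along the optical axis (not along the pixel's ray), 0 where there is no reading), "vertical_fov" (degrees; the focal length in pixels is half the picture's height over the tangent of half this angle, whatever the lens; pixels are square), "cx", "cy" (the principal point, pixels), "eye" and "rotation" of the camera in the world. Camera axes: x right, y down, z forward; pixel columns grow to the right and rows downward; lengths in mm; the calibration is good to about 2 mm. A picture is of the moment at which its call begins.
- sign_off(): hands the job in; it is judged then, once.
The state is a dict: "time_s": time; "qpos": joint angles; "qd": joint speeds; "effort": joint torques, N m; "tool_pos": TCP position; "tcp_rot": TCP orientation; "ft_force": force on the tool from outside, world axes, zero at the start; "torque": the same for the moment, N m; "grip_width": finger opening in mm; "gripper_force": force on a finger pad.
Only numpy, scipy, OpenCV 4.12 (cv2) and the standard library are available. Lean on these libraries where they do the work, as an engineer would, in place of code of your own. Each camera call takes 0.05 s, during which the arm holds its last target. There are 200 camera calls.

### The job

Take the hooked plating jig off the small stand and hang it on the drying rail, in the narrow gap between the two jigs already hanging there. Lower it gently until its hook bears on the rail's flat top edge, then ease it along the rail with only light pressure until the hook drops fully into the rail's notch, and let go. Do not drop it or lean hard on the rail, do not shove the two hanging jigs along, and leave the jar and the dish where they are.

Things in the scene. Friction and masses are not known exactly. Their poses are not given: they have to be found in the camera images.
- jig_grip (a point): Centre of the wooden grip of the jig to move, hung on the small stand. Grip: upright block 18 (x) x 14 (y) x 44 mm high; take it from above, fingers closing along the jig's x. Jig axes: z up, y along the strip it hangs on, x across. The hook's roof is 30 mm below this point. Jig 60 to 130 g, nothing of it more than 22 mm from its z axis.
- jig_hook (a point): Bearing point of that jig's hook: middle of the underside of the hook's roof (8 mm thick). The hook is 8 mm wide along y; its slot is 12 mm wide (x -6 to +6 mm) for a strip 6 mm thick. On the +x side a lip reaches 26 mm down from here, its last 6 mm flared outward; on the -x side is the spine.
- jig_foot (a point): Foot of that jig, on its z axis, 110 mm below the bearing point. The flat steel spine (x -10 to -6 mm, 8 mm wide) runs down to here; cross arms 22 mm wide (y) cross it 60 and 98 mm below the bearing point and carry small rings on pins to the -x side.
- stand_top (a point): Middle of the top edge of the small fixed stand that the jig hangs on at the start: aluminium strip 6 mm thick (x), 30 mm high, 64 mm long (y) between two posts that rise 4 mm above it, 130 mm above the bench. Axes: z up, y along the strip.
- rail_top (a point): Middle of the fixed drying rail at its flat top edge, 130 mm above the bench: 6 mm thick (x), 30 mm high, 210 mm long (y) between two end posts that rise 4 mm above it; axes like those of the jigs. In the notch, the jig's bearing point is 6 mm below this point and within 15 mm of it along y; on the flat top it is level with it. Load the rail with less than 25 N.
- rail: The drying rail, origin under its base, below rail_top. Its top edge is a firmly clamped flat cap strip with one square notch, 10 mm wide (y) and 6 mm deep, in the gap between the hanging jigs, with a dark plate 40 mm long centred under it on either face. The cap was shifted by hand: the notch is anywhere within 14 mm of rail_top along y, either way; not measured.
- left_jig_hook (a point): Hook bearing point of the jig that hangs on the strip at the +y side of the gap, 41 to 45 mm from the middle of the rail; same make as the jig to be moved (grip, hook, spine) but with cross arms 26 mm wide, mass 110 g, held only by its weight.
- right_jig_hook (a point): The same for the jig that hangs at the -y side of the gap.
- jar_mid (a point): Bystander: middle of an amber glass jar, 52 mm across, 55 mm high, standing on the bench beyond the work.
- dish_mid (a point): Bystander: middle of a white ceramic dish, 72 mm across, 28 mm high, on the bench beyond the work.
There are look-alikes about, which are no part of the job. Leave any orange look-alike of the part that bears stand_top alone.

How it is judged:
By the outcome, as a careful person would: the job done as asked, in the order asked, and still so for the second after the job is handed in, with the robot touching nothing.
It also fails if it takes over 72 s, if anything falls off the work surface, if the arm or the gripper's body presses on something with over 40 N, if the wrist force passes 120 N, or if a joint passes its speed limit or range.

## Working session

There is one attempt and no reset: what is moved stays moved. The work goes in short steps, Python scripts to look and compute and a shell command to move; the robot and the scene stay as the last step left them, time stands still between calls to the robot, and variables do not carry over. Pictures are saved under pics/ and viewed, at most 10 in all, crops included, and the job is handed in when it is done.

```bash
mkdir -p pics; cat > h.py <<'E'
from plant import *
import numpy as np, cv2
def cap(n,save=None):
    c=capture(n)
    if save: cv2.imwrite('pics/'+save,cv2.cvtColor(c['img'],cv2.COLOR_RGB2BGR))
    return c
def pts(c):
    z=c['z_map'];h,w=z.shape;f=h/2/np.tan(np.radians(c['vertical_fov'])/2)
    v,u=np.mgrid[:h,:w]
    p=np.stack([(u-c['cx'])/f*z,(v-c['cy'])/f*z,z],-1)
    return p@np.array(c['rotation']).T+np.array(c['eye'])
E
python3 - <<'E'
from h import *
ims=[]
for n in("scene","side","wrist"):
    c=cap(n);print(n,c['vertical_fov'],c['cx'],c['cy'],c['eye'],np.round(c['rotation'],3).tolist())
    np.savez(n+'0.npz',**c); ims.append(c['img'])
cv2.imwrite('pics/a.png',cv2.cvtColor(cv2.resize(ims[0],(800,600)),cv2.COLOR_RGB2BGR))
cv2.imwrite('pics/b.png',cv2.cvtColor(cv2.resize(ims[1],(800,600)),cv2.COLOR_RGB2BGR))
print(get_state())
E
```

```text
scene 49.15211040833466 253.60280284204936 206.3702794890639 [1075.77703049   29.35851228  790.36143627] [-2.558, 0.004, 1.734]
side 53.82403884020453 253.1470790978901 196.0872995357888 [267.8372921  421.52722637 645.96086909] [-2.307, 0.017, -2.509]
wrist 67.10718020569068 258.9072068420716 187.64230918406062 [674.5393306   82.67536617 373.37254606] [2.81, 0.003, -0.001]
{'time_s': 0.15, 'qpos': array([-1.49986652e-01,  2.87024155e-01,  1.57787047e+00, -2.63823572e-05,
        1.27860330e+00, -1.49999681e-01]), 'qd': array([-0.00231569, -0.00096441, -0.00489989, -0.00087891,  0.00053228,
        0.00018865]), 'effort': array([ 7.91554030e-04, -4.06602967e+01, -2.93140125e+01, -8.94972595e-05,
        3.96185191e-03, -2.97825103e-06]), 'tool_pos': array([6.74516152e+02, 1.05914506e-01, 2.52207454e+02]), 'tcp_rot': array([-3.13970500e+00, -2.59753441e-04,  1.57081673e+00]), 'ft_force': array([ 0.74057174,  0.09934592, -0.58384766]), 'torque': array([-0.02530929, -0.04728429, -0.01222548]), 'gripper_force': 0.0, 'grip_width': 85.40196799005564}
```

View pics/a.png

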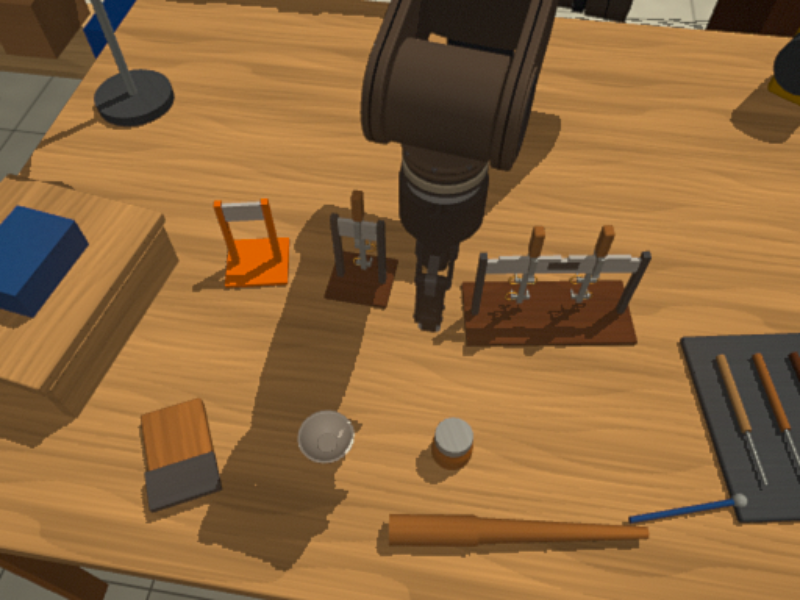

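View pics/b.png

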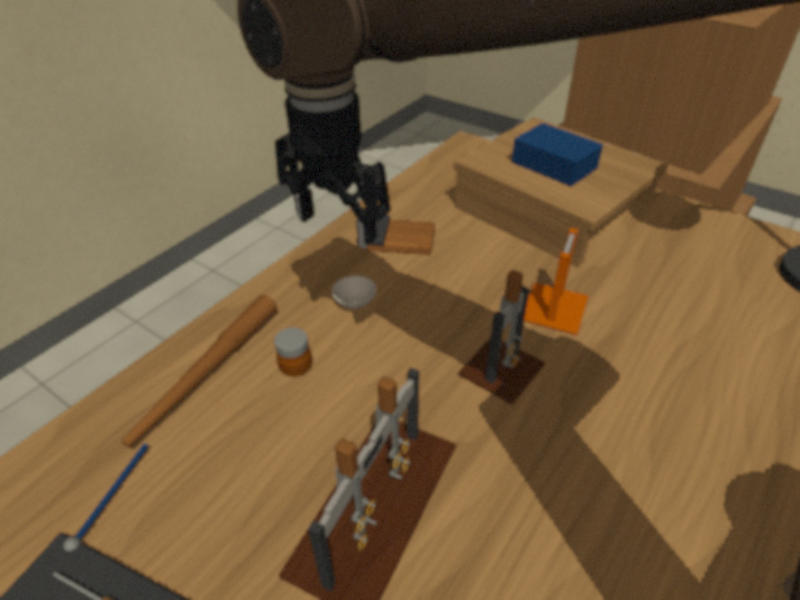

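The scene picture shows these candidates, in 800x600 pixels. The brown stand with the dark posts holds a jig with its grip at (357,207). The rail's two jigs have grips at (537,242) and (606,240). The orange look-alike stand at (245,245) is empty. The jig to move is the one at (357,207), and its rings face the robot (-x).

```bash
cat >> h.py <<'E'
import types
from scipy.spatial.transform import Rotation as Ro
def pts(c):
    z=c['z_map'];h,w=z.shape;f=h/2/np.tan(np.radians(float(c['vertical_fov']))/2)
    v,u=np.mgrid[:h,:w]
    p=np.stack([(u-c['cx'])/f*z,(v-c['cy'])/f*z,z],-1)
    r=np.array(c['rotation']); R=r if r.ndim==2 else Ro.from_euler('xyz',r).as_matrix()
    P=p@R.T+np.array(c['eye']); P[z<=0]=np.nan
    return P
def stats(P,m,name):
    q=P[m]
    if len(q)<5: print(name,len(q));return
    a=cv2.minAreaRect(q[:,:2].astype(np.float32))
    print(name,len(q),'med',np.round(np.median(q,0),1),'lo',np.round(np.percentile(q,3,0),1),'hi',np.round(np.percentile(q,97,0),1),'rect',np.round(a[0],1),np.round(a[1],1),round(a[2],1))
E
python3 - <<'E'
from h import *
for n in("scene","side"):
    c=dict(np.load(n+'0.npz'));P=pts(c);I=c['img']
    hsv=cv2.cvtColor(I,cv2.COLOR_RGB2HSV);z=P[...,2]
    roi=(P[...,0]>400)&(P[...,0]<900)&(np.abs(P[...,1])<350)
    m=roi&(z>142)&(z<195)&(hsv[...,1]>90)&(hsv[...,0]<25)
    k,l,s,_=cv2.connectedComponentsWithStats(m.astype(np.uint8))
    for i in range(1,k):
        if s[i,4]>15: stats(P,l==i,f'{n} grip px{s[i,:4]}')
    m=roi&(z>122)&(z<140)&(hsv[...,1]<50)&(hsv[...,2]>90)
    k,l,s,_=cv2.connectedComponentsWithStats(m.astype(np.uint8))
    for i in range(1,k):
        if s[i,4]>15: stats(P,l==i,f'{n} top px{s[i,:4]}')
    m=roi&(z>2)&(z<60)&(P[...,0]>700); 
    k,l,s,_=cv2.connectedComponentsWithStats(m.astype(np.uint8))
    for i in range(1,k):
        if s[i,4]>80: stats(P,l==i,f'{n} low px{s[i,:4]}')
E
```

```text
scene grip px[224 122   9  20] 154 med [ 500.6 -120.1  168. ] lo [ 487.5 -127.7  143.1] hi [ 503.4 -114.5  182.7] rect [ 495.3 -121.5] [14.7 18.3] 88.1
scene grip px[338 145  11  20] 164 med [525.1 110.7 169. ] lo [512.  104.2 143.9] hi [527.9 118.4 182.7] rect [519.5 111.5] [17.6 13.8] 8.3
scene grip px[381 144  13  21] 178 med [510.5 194.1 169. ] lo [496.8 188.2 143.8] hi [513.3 202.  183.2] rect [503.9 195.3] [20.6 14.5] 9.2
scene top px[142 130  25   4] 55 med [ 487.5 -288.9  129.3] lo [ 482.7 -310.6  125.4] hi [ 495.4 -263.2  131.4] rect [ 487.6 -287.3] [ 6.5 51.3] 12.8
scene top px[216 140  12   5] 26 med [ 494.1 -136.6  129.8] lo [ 490.5 -149.3  125.7] hi [ 502.  -125.2  137.3] rect [ 495.2 -136. ] [26.4 10.1] 70.3
scene top px[231 142  10   5] 30 med [ 495.9 -106.7  129. ] lo [ 492.6 -117.1  123.4] hi [498.3 -98.4 131.9] rect [ 495.6 -107.8] [19.3  6.3] 85.6
scene top px[342 163  39   5] 98 med [511.6 155.1 129.5] lo [504.  116.1 123.8] hi [526.9 190.5 137.6] rect [512.2 151.6] [14.8 81.7] 17.0
scene top px[312 164  27   6] 76 med [524.5  79.5 128.6] lo [517.9  56.9 122.5] hi
[... 1932 characters left out ...]
8  45  25] 788 med [ 788.3 -289.3   18.9] lo [ 735.1 -340.7    4.1] hi [ 837.3 -242.7   27.9] rect [ 795.  -296.5] [119.5  86.2] 26.0
side low px[213 177  28  21] 449 med [ 766.2 -124.7   17.3] lo [ 726.9 -147.9    3.8] hi [789.9 -84.5  28.1] rect [ 758.7 -116.2] [68.4 71.7] 38.1
side low px[ 78 189 100  98] 1522 med [829.3 115.5  25.8] lo [809.9 -11.6  11.8] hi [856.4 267.6  34.8] rect [832.8 112.8] [ 37.7 331.2] 11.0
side low px[176 210  25  32] 617 med [732.1  50.5  43.4] lo [718.4  23.6   5.5] hi [760.1  65.9  55.6] rect [739.6  38. ] [60.6 49.8] 65.6
side low px[ 62 284  34  45] 223 med [779.8 309.1  11. ] lo [765.8 262.5   5.7] hi [797.1 348.   14. ] rect [782.5 304.8] [ 9.3 96.4] 18.8
```

```bash
python3 -m handwheel '{"dp":[[26,-27.5,0],[26,-27.5,0],[26,-27.5,0],[26,-27.5,0],[25,-27.5,0],[25,-27,0],[0,0,0],[0,0,0]],"twist":[0,0,0,0,0,0,-0.0875,-0.0875]}' 85 30
python3 - <<'E'
from h import *
c=cap("wrist");np.savez('w1.npz',**c);print(get_state()['tool_pos'],get_state()['tcp_rot'])
P=pts(c)
cv2.imwrite('pics/c.png',cv2.cvtColor(cv2.resize(c['img'],(800,600)),cv2.COLOR_RGB2BGR))
E
```

```text
time_s: 1.15
tool_pos: [509.8, 154.5, 253.1]
tcp_rot: [-3.141, 0.0, 1.75]
ft_force: [-0.4, 0.1, 0.3]
grip_width: 85.1
gripper_force: 0.0
[510.0128636  154.32136279 253.08398764] [-3.14119272e+00 -1.66348357e-06  1.75117478e+00]
```

View pics/c.png

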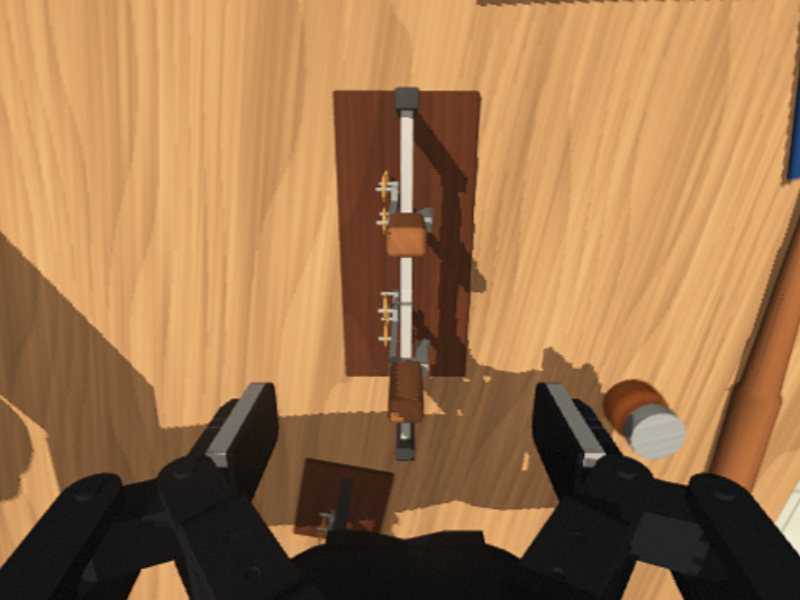

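The wrist view shows the rail running vertically at column ~406, with grips at (406,238) and (405,390). A thin mark crosses the strip near (405,303), which could be the notch. I'll check it by depth and with an enlarged crop.

```bash
python3 - <<'E'
from h import *
c=dict(np.load('w1.npz'));P=pts(c);I=c['img']
hsv=cv2.cvtColor(I,cv2.COLOR_RGB2HSV)
m=np.zeros(I.shape[:2],bool);m[66:270,250:272]=1
m&=(P[...,2]>120)&(P[...,2]<136)&(hsv[...,1]<50)&(hsv[...,2]>150)
q=P[m];vx,vy,x0,y0=cv2.fitLine(q[:,:2].astype(np.float32),cv2.DIST_HUBER,0,.01,.01).ravel()
print(len(q),'yaw',np.degrees(np.arctan2(-vx*np.sign(vy),abs(vy))),x0,y0, 'z',np.median(q[:,2]))
for v in range(160,234,2):
    row=I[v,255:264].astype(int).mean(1).astype(int); print(v,row,np.round(P[v,259],1))
for a,b in((52,75),):
  pass
# posts: dark at ends z~134
d=(P[...,2]>126)&(P[...,2]<142)&(hsv[...,2]<90); d[:,:240]=0;d[:,280:]=0
k,l,s,_=cv2.connectedComponentsWithStats(d.astype(np.uint8))
for i in range(1,k):
    if s[i,4]>15: stats(P,l==i,f'post {s[i]}')
h=(P[...,2]>176)&(P[...,2]<190)&(hsv[...,1]>90)
k,l,s,_=cv2.connectedComponentsWithStats(h.astype(np.uint8))
for i in range(1,k):
    if s[i,4]>15: stats(P,l==i,f'grip top {s[i]}')
cv2.imwrite('pics/d.png',cv2.cvtColor(cv2.resize(I[150:240,220:300],None,fx=6,fy=6,interpolation=cv2.INTER_CUBIC),cv2.COLOR_RGB2BGR))
E
```

```text
839 yaw 9.794926 504.2295 184.94333 z 130.46676403159157
160 [113 116 117 119 120 117 115 114 113] [502.8 190.1 181.9]
162 [ 97  99 102 104 104 104 103 101 100] [503.1 188.7 182.1]
164 [57 75 85 83 85 85 86 87 69] [503.4 187.1 181.1]
166 [ 52 136 198 210 209 209 210 217 144] [506.  172.4 129.8]
168 [ 58 143 200 207 206 205 206 214 147] [506.2 171.2 131.9]
170 [ 60 145 197 208 206 207 209 214 142] [506.6 169.1 130.6]
172 [ 59 145 199 209 208 206 208 213 146] [506.9 167.2 130.1]
174 [ 60 144 199 209 207 207 208 213 142] [507.2 165.5 130.4]
176 [ 57 143 198 209 208 208 208 213 140] [507.5 163.7 130.6]
178 [ 61 140 200 209 207 205 208 215 140] [507.9 161.9 130.4]
180 [ 57 143 197 208 208 207 208 214 139] [508.1 160.3 131.4]
182 [ 61 144 200 210 205 206 208 215 138] [508.6 158.  129.8]
184 [ 60 143 199 209 207 205 210 212 140] [508.9 156.2 130. ]
186 [ 64 143 204 215 213 213 213 218 153] [509.6 152.3 123.7]
188 [ 89 134 200 214 213 212 215 215 147] [509.9 150.7 124.7]
190 [ 63 137 202 214 212 212 215 210 139] [510.2 148.6 124.1]
192 [ 61 133 202 220 218 217 219 214 144] [510.6 146.6 123.9
[... 1221 characters left out ...]
16.2 143.3]
post [253  57  16  14 201] 201 med [492.4 253.6 134.6] lo [487.  249.2 132.9] hi [497.9 257.9 136. ] rect [492.6 253.5] [11.5  8.8] 10.1
post [249 228   8   5  24] 24 med [509.3 112.3 133.3] lo [507.5 111.7 131.1] hi [513.8 113.5 139.7] rect [510.5 113.1] [6.5 2.3] 6.5
post [253 281  12  14 151] 151 med [527.7  50.7 134. ] lo [522.5  43.3 126.4] hi [533.1  53.1 135.6] rect [527.9  47.9] [11.7 10.7] 15.7
grip top [247 143  26  22 522] 522 med [502.4 194.4 182.2] lo [494.4 187.3 179.1] hi [510.6 200.6 183.6] rect [502.5 193.7] [17.2 14.1] 11.0
grip top [248 251  23  20 411] 411 med [516.9 112.1 181.9] lo [508.7 104.  176.9] hi [525.1 117.2 183.4] rect [517.2 110.2] [17.2 14.4] 10.3
```

View pics/d.png

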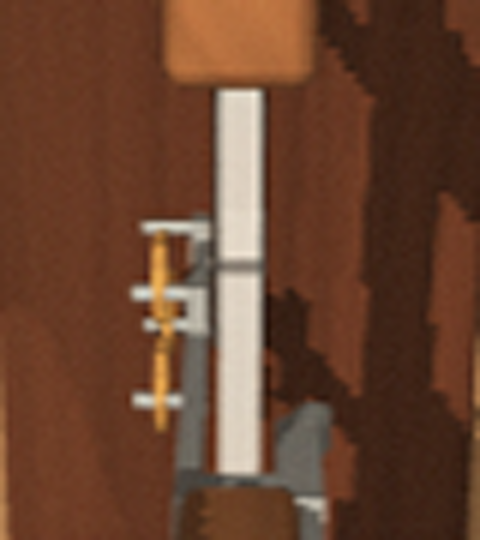

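The notch shows by depth between rows 185 and 194.5, its centre at about (509.7, 150.6), with the dark line as its -y wall. The rail yaw is 9.8°. Next I go above the stand.

```bash
python3 -m handwheel '{"dp":[[0,0,0],[0,0,0],[-46,0,0],[-46,0,0],[-46,0,0],[-46,0,0],[-46,0,0],[-45.5,-0.8,0]],"twist":[0.117,0.117,0,0,0,0,0,0]}' 
python3 -m handwheel '{"dp":[[0,0,0],[0,0,0],[0,0,0],[0,0,0],[0,0,0],[0,0,0],[0,0,0],[0,0,0]],"twist":[0,0,0,0,0,0,0,0]}' 50
python3 - <<'E'
from h import *
c=cap("wrist");np.savez('w2.npz',**c);s=get_state();print(s['tool_pos'],s['tcp_rot'],s['ft_force'])
P=pts(c);I=c['img'];hsv=cv2.cvtColor(I,cv2.COLOR_RGB2HSV)
h=(P[...,2]>176)&(P[...,2]<190)&(hsv[...,1]>90)
k,l,q,_=cv2.connectedComponentsWithStats(h.astype(np.uint8))
for i in range(1,k):
    if q[i,4]>15: stats(P,l==i,f'grip top {q[i]}')
h=(P[...,2]>127)&(P[...,2]<133)&(hsv[...,1]<50)&(hsv[...,2]>100)
k,l,q,_=cv2.connectedComponentsWithStats(h.astype(np.uint8))
for i in range(1,k):
    if q[i,4]>15: stats(P,l==i,f'strip {q[i]}')
cv2.imwrite('pics/e.png',cv2.cvtColor(cv2.resize(I[120:360,120:400],None,fx=2,fy=2),cv2.COLOR_RGB2BGR))
E
```

```text
time_s: 2.2
tool_pos: [493.0, -122.5, 253.2]
tcp_rot: [-3.142, -0.0, 1.51]
ft_force: [-1.0, 1.0, -0.0]
grip_width: 84.7
gripper_force: 0.0
time_s: 3.2
tool_pos: [493.4, -120.9, 253.3]
tcp_rot: [-3.142, -0.0, 1.512]
ft_force: [-0.1, 0.2, 0.2]
grip_width: 49.8
gripper_force: 0.0
[ 493.42799552 -120.97906877  253.33083925] [-3.14156028e+00 -2.10449144e-05  1.51168775e+00] [-0.31160317 -0.23148209  0.13238339]
grip top [246 200  25  21 462] 462 med [ 492.6 -121.7  182.1] lo [ 484.5 -129.2  177.2] hi [ 500.9 -116.6  183.3] rect [ 492.5 -123.2] [13.6 17.8] 89.0
strip [255 163   8  23 153] 153 med [ 493.3 -109.2  130.6] lo [ 490.5 -119.8  129.4] hi [ 496.  -100.   131.8] rect [ 493.3 -109.9] [20.5  6.2] 87.3
strip [254 318  15  26 151] 151 med [ 485.5 -284.1  130.5] lo [ 480.  -301.8  128.2] hi [ 491.1 -268.5  131.6] rect [ 485.4 -285.7] [ 5.7 38.3] 12.9
```

View pics/e.png

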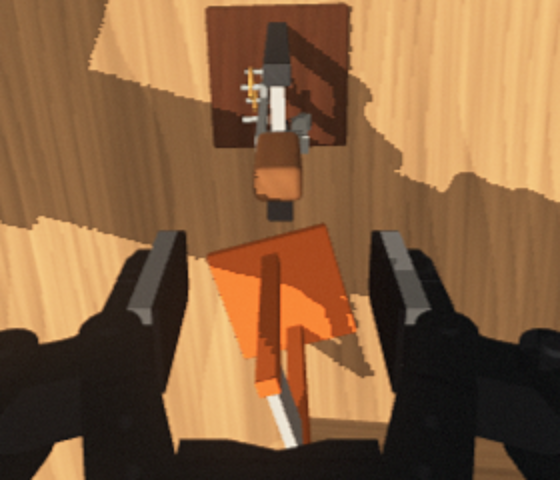

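The close crop confirms the jig on the brown stand: grip at (278,180) in the crop, rings on the -x side, the orange stand separate at (280,330). Now I descend and grip.

```bash
python3 -m handwheel '{"dp":[[-1,-0.6,0],[0,0,14.5],[0,0,14.5],[0,0,14.5],[0,0,14.5],[0,0,14.5],[0,0,10],[0,0,6]],"twist":[0,0,0,0,0,0,0,0]}' 50 40
python3 -m handwheel '{"dp":[[0,0,0],[0,0,0],[0,0,0],[0,0,0],[0,0,0],[0,0,0],[0,0,0],[0,0,0]],"twist":[0,0,0,0,0,0,0,0]}' 5 40
```

```text
time_s: 4.25
tool_pos: [492.6, -121.9, 164.0]
tcp_rot: [-3.141, -0.0, 1.512]
ft_force: [1.0, -0.4, -0.2]
grip_width: 49.7
gripper_force: 0.0
time_s: 5.25
tool_pos: [493.1, -122.1, 165.4]
tcp_rot: [3.141, 0.0, 1.512]
ft_force: [-0.1, -0.5, 4.4]
grip_width: 17.3
gripper_force: 41.4
```

```bash
python3 -m handwheel '{"dp":[[0,0,-4],[0,0,-8],[0,0,-26],[0,0,-32],[0,0,-36],[0,0,-36],[0,0,-32],[0,0,-11]],"twist":[0,0,0,0,0,0,0,0]}'
python3 - <<'E'
from h import *
s=get_state();print(s['ft_force'],s['torque'],s['grip_width'])
c=cap("side",);cv2.imwrite('pics/f.png',cv2.cvtColor(c['img'],cv2.COLOR_RGB2BGR))
E
```

```text
time_s: 6.25
tool_pos: [493.2, -122.1, 352.3]
tcp_rot: [3.138, 0.001, 1.512]
ft_force: [0.2, 0.8, -1.3]
grip_width: 17.5
gripper_force: 41.0
[ 0.21083291  0.75196066 -1.34253144] [-0.00453201  0.06929121 -0.00034517] 17.536522593542728
```

View pics/f.png

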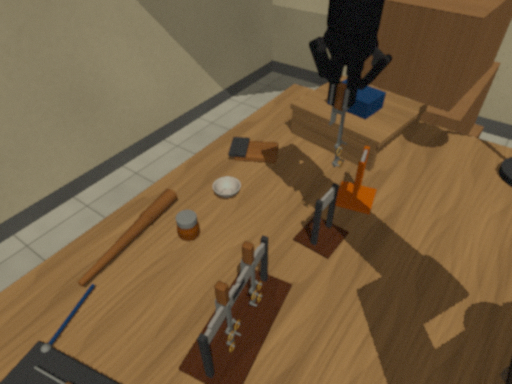

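The picture shows the jig hanging straight in the gripper at (338,120), with the stand now empty. Next I carry it high, above the neighbours.

```bash
python3 -m handwheel '{"dp":[[24,0,0],[40,0,0],[46,0,0],[48,0,0],[48,0,0],[40,-1,0],[26,-1,0],[14.5,0,0]],"twist":[0,0,0,0,0,0,0,0]}'
python3 -m handwheel '{"dp":[[0,0,0],[0,0,0],[0,0,0],[0,0,0],[0,0,0],[0,0,0],[0,0,0],[0,0,0]],"twist":[-0.06,-0.06,-0.06,-0.05,0,0,0,0]}'
python3 - <<'E'
from h import *
s=get_state();print(s['tool_pos'],s['tcp_rot'],s['ft_force'])
c=cap("scene");np.savez('s3.npz',**c);P=pts(c);I=c['img'];hsv=cv2.cvtColor(I,cv2.COLOR_RGB2HSV)
d=cap("side");np.savez('d3.npz',**d)
A=cv2.resize(I[40:220,240:430],None,fx=2,fy=2);B=cv2.resize(d['img'][40:340,150:350],None,fx=1.8,fy=1.8)
H=max(A.shape[0],B.shape[0]);A=cv2.copyMakeBorder(A,0,H-A.shape[0],0,0,0);B=cv2.copyMakeBorder(B,0,H-B.shape[0],0,0,0)
cv2.imwrite('pics/g.png',cv2.cvtColor(np.hstack([A,B]),cv2.COLOR_RGB2BGR))
E
```

```text
time_s: 7.3
tool_pos: [506.9, 165.3, 347.8]
tcp_rot: [-3.138, 0.001, 1.513]
ft_force: [0.2, -0.3, -2.0]
grip_width: 17.6
gripper_force: 41.0
time_s: 8.3
tool_pos: [507.7, 164.1, 349.8]
tcp_rot: [-3.142, 0.0, 1.742]
ft_force: [-0.3, -0.2, -1.3]
grip_width: 17.2
gripper_force: 41.0
[507.69071773 164.14777432 349.8014281 ] [-3.14155222e+00  7.34203643e-05  1.74150101e+00] [-0.32649509 -0.20600746 -1.31254117]
```

View pics/g.png

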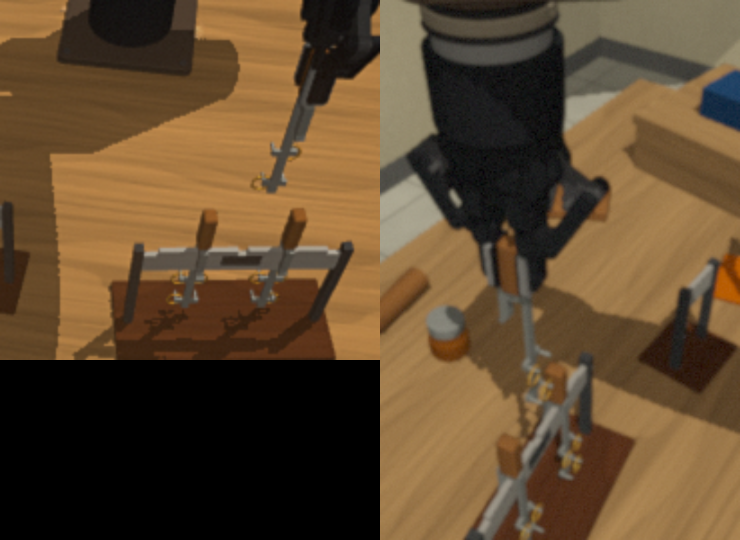

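```bash
python3 -m handwheel '{"dp":[[0,0,8],[0,0,18],[0,0,24],[0,0,26],[0,0,26],[0,0,24],[0,0,16],[0,0,7]],"twist":[0,0,0,0,0,0,0,0]}'
python3 -m handwheel '{"dp":[[0,0,0],[0,0,0],[0,0,0],[0,0,0],[0,0,0],[0,0,0],[0,0,0],[0,0,0]],"twist":[0,0,0,0,0,0,0,0]}'
python3 - <<'E'
from h import *
s=get_state();print(s['tool_pos'],s['tcp_rot'],s['ft_force'])
ax=np.array([-0.170,0.985]);ex=np.array([0.985,0.170]);o=np.array([509.8,152])
ims=[]
for n in("scene","side"):
    c=cap(n);np.savez(n+'4.npz',**c);P=pts(c);I=c['img'];hsv=cv2.cvtColor(I,cv2.COLOR_RGB2HSV)
    d=P[...,:2]-o;t=d@ax;e=d@ex;z=P[...,2]
    for lab,lo,hi,zl,zh,b in(('grip',-30,35,170,188,0),('hook/lip',-30,35,140,165,1),('arm',-28,35,85,120,1),('low',-28,35,50,85,1),('Lgrip',30,60,145,180,0),('Rgrip',-60,-30,145,180,0),('Larm',28,62,20,80,1),('Rarm',-62,-28,20,80,1)):
        col=(hsv[...,1]<60)&(hsv[...,2]>60) if b else (hsv[...,1]>90)
        m=(t>lo)&(t<hi)&(z>zl)&(z<zh)&(abs(e)<30)&col
        if m.sum()>5: print(n,lab,m.sum(),'t',np.round(np.percentile(t[m],[2,50,98]),1),'e',np.round(np.percentile(e[m],[2,50,98]),1),'z',np.round(np.percentile(z[m],[2,98])))
    v,u=np.where((abs(t)<70)&(abs(e)<40)&(z>20)&(z<250)); A=I[max(v.min()-10,0):v.max()+10,u.min()-10:u.max()+10]
    ims.append(cv2.resize(A,None,fx=min(399/A.shape[1],590/A.shape[0]),fy=min(399/A.shape[1],590/A.shape[0]),interpolation=cv2.INTER_CUBIC))
H=max(a.shape[0] for a in ims);ims=[cv2.copyMakeBorder(a,0,H-a.shape[0],0,0,0) for a in ims]
cv2.imwrite('pics/i.png',cv2.cvtColor(np.hstack(ims),cv2.COLOR_RGB2BGR))
E
```

```text
time_s: 9.4
tool_pos: [506.9, 164.1, 199.1]
tcp_rot: [-3.139, -0.0, 1.742]
ft_force: [0.2, 1.3, -0.5]
grip_width: 17.9
gripper_force: 41.0
time_s: 10.4
tool_pos: [507.7, 164.2, 200.8]
tcp_rot: [-3.142, -0.0, 1.742]
ft_force: [0.5, -0.5, -1.0]
grip_width: 17.6
gripper_force: 41.0
[507.6608117  164.22516157 200.79284648] [-3.14150314e+00 -8.68196442e-06  1.74182710e+00] [ 0.51208892 -0.46451849 -0.97420556]
scene grip 21 t [ 2.1  5.7 19.1] e [-15.6  -8.4  21.2] z [174. 188.]
scene hook/lip 56 t [ 8.7 11.5 15.6] e [-6.8 12.2 15.4] z [141. 164.]
scene arm 90 t [-27.5   9.5  33.2] e [2.  3.9 6.2] z [100. 119.]
scene low 48 t [ 3.8 13.4 34.1] e [-10.   -5.9  -3.9] z [57. 85.]
scene Lgrip 122 t [36.7 40.  50.2] e [-3.9  8.8 11.3] z [146. 179.]
scene Rgrip 111 t [-48.4 -43.1 -35. ] e [-4.6  8.8 11.3] z [146. 180.]
scene Larm 95 t [32.5 43.6 55.4] e [-17.8  -5.   -3.5] z [25. 76.]
scene Rarm 90 t [-52.9 -42.2 -29.3] e [-13.3  -5.1  -2.4] z [25. 78.]
side grip 38 t [18.3 19.3 22.9] e [-5.7  0.6  8.3] z [175. 187.]
side hook/lip 80 t [ 9.7 16.2 17.3] e [-11.5  -7.7  11.4] z [141. 165.]
side arm 128 t [-25.7  14.5  27.7] e [-19.5  -4.7  -2.9] z [102. 119.]
side low 47 t [-0.1 21.3 34.2] e [-19.6 -11.1  -6.6] z [58. 73.]
side Lgrip 188 t [39.2 50.6 51.9] e [-9.8 -4.2  6.4] z [146. 180.]
side Rgrip 11 t [-46.8 -38.5 -34. ] e [-9.4 -8.4 -3.6] z [178. 180.]
side Larm 86 t [31.4 47.2 56.9] e [-19.4 -10.   -6.6] z [28. 77.]
side Rarm 68 t [-53.2 -34.2 -28.3] e [-19.3 -10.1  -5.9] z [23. 79.]
```

View pics/i.png

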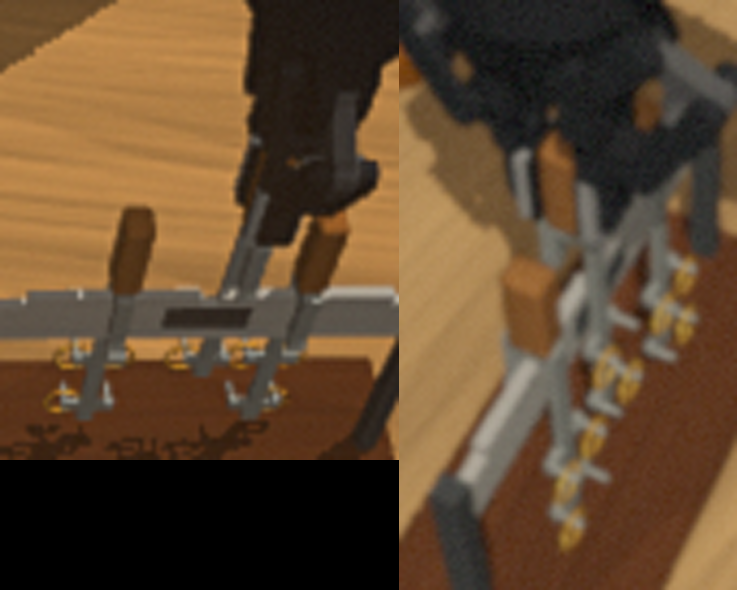

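The picture shows the jig hanging in the gap, left of the left neighbour's grip, with the lip clear above the rail. Measured hook offset is about +12 mm from the notch, and it is centred across the rail. Now I lower it slowly.

```bash
python3 -m handwheel '{"dp":[[0,0,3],[0,0,3],[0,0,3],[0,0,3],[0,0,3],[0,0,3],[0,0,3],[0,0,3]],"twist":[0,0,0,0,0,0,0,0]}'
python3 -m handwheel '{"dp":[[0,0,1.5],[0,0,1.5],[0,0,1],[0,0,1],[0,0,1],[0,0,1],[0,0,0],[0,0,0]],"twist":[0,0,0,0,0,0,0,0]}'
```

```text
time_s: 11.5
tool_pos: [507.7, 164.2, 176.7]
tcp_rot: [3.142, -0.0, 1.742]
ft_force: [0.2, -0.2, -0.4]
grip_width: 17.4
gripper_force: 41.0
time_s: 12.5
tool_pos: [507.7, 164.2, 169.9]
tcp_rot: [3.142, 0.0, 1.742]
ft_force: [-0.1, -0.0, -0.5]
grip_width: 17.4
gripper_force: 41.0
```

```bash
python3 -m handwheel '{"dp":[[0,0,0.5],[0,0,0.5],[0,0,0.5],[0,0,0.5],[0,0,0.5],[0,0,0],[0,0,0],[0,0,0]],"twist":[0,0,0,0,0,0,0,0]}'
python3 -m handwheel '{"dp":[[0,0,0.4],[0,0,0.4],[0,0,0.4],[0,0,0.2],[0,0,0],[0,0,0],[0,0,0],[0,0,0]],"twist":[0,0,0,0,0,0,0,0]}'
```

```text
time_s: 13.5
tool_pos: [507.7, 164.2, 167.4]
tcp_rot: [3.142, -0.0, 1.742]
ft_force: [-0.3, -0.3, -0.5]
grip_width: 17.6
gripper_force: 41.0
time_s: 14.5
tool_pos: [507.7, 164.2, 165.9]
tcp_rot: [3.142, -0.0, 1.742]
ft_force: [1.0, 0.4, -1.6]
grip_width: 17.7
gripper_force: 41.0
```

```bash
python3 -m handwheel '{"dp":[[0,0,0.3],[0,0,0],[0,0,0.3],[0,0,0],[0,0,0],[0,0,0],[0,0,0],[0,0,0]],"twist":[0,0,0,0,0,0,0,0]}'; python3 - <<'E'
from h import *
print(get_state()['tool_pos'],get_state()['ft_force'])
E
```

```text
time_s: 15.5
tool_pos: [507.7, 164.2, 165.4]
tcp_rot: [3.142, 0.0, 1.742]
ft_force: [-0.2, -0.8, -0.5]
grip_width: 17.2
gripper_force: 41.1
[507.71087369 164.21240004 165.41630498] [-0.2245749  -0.80091083 -0.45178085]
```

```bash
python3 -m handwheel '{"dp":[[0,0,0.3],[0,0,0],[0,0,0.3],[0,0,0],[0,0,0],[0,0,0],[0,0,0],[0,0,0]],"twist":[0,0,0,0,0,0,0,0]}'
```

```text
time_s: 16.5
tool_pos: [507.8, 164.2, 165.3]
tcp_rot: [3.141, 0.0, 1.742]
ft_force: [-3.4, -0.2, 6.0]
grip_width: 17.3
gripper_force: 41.8
```

```bash
python3 -m handwheel '{"dp":[[0,0,0.2],[0,0,0],[0,0,0.2],[0,0,0],[0,0,0],[0,0,0],[0,0,0],[0,0,0]],"twist":[0,0,0,0,0,0,0,0]}'
```

```text
time_s: 17.5
tool_pos: [507.8, 164.3, 165.2]
tcp_rot: [3.142, 0.0, 1.742]
ft_force: [-2.3, -0.6, 7.1]
grip_width: 17.6
gripper_force: 42.0
```

Contact: 7 N at the expected flat-top height. I'll ease off slightly and slide in the -y direction.

```bash
python3 -m handwheel '{"dp":[[0,0,-0.2],[-1,0,0],[-1,0,0],[-1,0,0],[-1,0,0],[-1,0,0],[-1,0,0],[0,0,0]],"twist":[0,0,0,0,0,0,0,0]}'
```

```text
time_s: 18.5
tool_pos: [509.4, 159.0, 165.2]
tcp_rot: [3.139, -0.001, 1.741]
ft_force: [-0.5, 3.6, 5.4]
grip_width: 17.4
gripper_force: 41.8
```

```bash
python3 -m handwheel '{"dp":[[-0.5,0,0],[-0.5,0,0],[-0.5,0,0],[-0.5,0,0],[-0.5,0,0],[-0.5,0,0],[0,0,0],[0,0,0]],"twist":[0,0,0,0,0,0,0,0]}'
```

```text
time_s: 19.5
tool_pos: [509.9, 155.8, 165.1]
tcp_rot: [3.139, -0.001, 1.741]
ft_force: [-0.3, 4.3, 5.5]
grip_width: 17.6
gripper_force: 41.7
```

```bash
python3 -m handwheel '{"dp":[[-0.5,0,0],[0,0,0],[-0.5,0,0],[0,0,0],[0,0,0],[0,0,0],[0,0,0],[0,0,0]],"twist":[0,0,0,0,0,0,0,0]}'
```

```text
time_s: 20.5
tool_pos: [509.0, 153.9, 164.0]
tcp_rot: [-3.14, 0.001, 1.742]
ft_force: [-0.7, -2.2, -2.1]
grip_width: 17.7
gripper_force: 40.9
```

```bash
python3 -m handwheel '{"dp":[[-0.5,0,0],[0,0,0],[-0.5,0,0],[0,0,0],[0,0,0],[0,0,0],[0,0,0],[0,0,0]],"twist":[0,0,0,0,0,0,0,0]}'
```

```text
time_s: 21.5
tool_pos: [509.6, 153.4, 164.6]
tcp_rot: [3.142, -0.0, 1.742]
ft_force: [-0.1, 0.8, -1.3]
grip_width: 17.6
gripper_force: 40.8
```

The support vanished, so the hook is over the notch. Now I lower it gently.

```bash
python3 -m handwheel '{"dp":[[0,0,0.4],[0,0,0.4],[0,0,0.4],[0,0,0.4],[0,0,0],[0,0,0],[0,0,0],[0,0,0]],"twist":[0,0,0,0,0,0,0,0]}'
```

```text
time_s: 22.5
tool_pos: [509.6, 153.4, 162.9]
tcp_rot: [3.142, 0.0, 1.742]
ft_force: [0.1, -0.9, -0.9]
grip_width: 17.2
gripper_force: 40.8
```

```bash
python3 -m handwheel '{"dp":[[0,0,0.5],[0,0,0.5],[0,0,0.5],[0,0,0.5],[0,0,0.3],[0,0,0],[0,0,0],[0,0,0]],"twist":[0,0,0,0,0,0,0,0]}'
```

```text
time_s: 23.5
tool_pos: [509.6, 153.4, 160.7]
tcp_rot: [3.142, 0.0, 1.742]
ft_force: [-0.1, -1.0, -1.3]
grip_width: 17.6
gripper_force: 40.8
```

```bash
python3 -m handwheel '{"dp":[[0,0,0.3],[0,0,0.3],[0,0,0.2],[0,0,0.2],[0,0,0],[0,0,0],[0,0,0],[0,0,0]],"twist":[0,0,0,0,0,0,0,0]}'
```

```text
time_s: 24.5
tool_pos: [509.6, 153.4, 159.6]
tcp_rot: [3.142, -0.0, 1.742]
ft_force: [0.6, 0.6, -0.5]
grip_width: 17.3
gripper_force: 40.8
```

```bash
python3 -m handwheel '{"dp":[[0,0,0.3],[0,0,0],[0,0,0.2],[0,0,0],[0,0,0],[0,0,0],[0,0,0],[0,0,0]],"twist":[0,0,0,0,0,0,0,0]}'
```

```text
time_s: 25.5
tool_pos: [509.6, 153.4, 159.4]
tcp_rot: [3.142, 0.0, 1.742]
ft_force: [-1.2, 0.2, 2.7]
grip_width: 17.7
gripper_force: 41.5
```

The hook is seated 5.9 mm below the flat top with about 3–4 N. Releasing and rising.

```bash
python3 -m handwheel '{"dp":[[0,0,0],[0,0,0],[0,0,0],[0,0,0],[0,0,0],[0,0,0],[0,0,0],[0,0,0]],"twist":[0,0,0,0,0,0,0,0]}' 45
python3 -m handwheel '{"dp":[[0,0,-3],[0,0,-7],[0,0,-14],[0,0,-20],[0,0,-24],[0,0,-24],[0,0,-20],[0,0,-10]],"twist":[0,0,0,0,0,0,0,0]}'
python3 - <<'E'
from h import *
s=get_state();print(s['tool_pos'],s['ft_force'])
c=cap("wrist");P=pts(c);I=c['img'];hsv=cv2.cvtColor(I,cv2.COLOR_RGB2HSV)
h=(P[...,2]>165)&(P[...,2]<190)&(hsv[...,1]>90)
k,l,q,_=cv2.connectedComponentsWithStats(h.astype(np.uint8))
for i in range(1,k):
    if q[i,4]>15: stats(P,l==i,f'grip top {q[i]}')
d=cap("scene")
A=cv2.resize(I[100:300,180:340],None,fx=2.5,fy=2.5);B=cv2.resize(d['img'][120:230,280:430],None,fx=2.6,fy=2.6)
B=cv2.copyMakeBorder(B,0,A.shape[0]-B.shape[0],0,0,0)
cv2.imwrite('pics/j.png',cv2.cvtColor(np.hstack([A,B]),cv2.COLOR_RGB2BGR))
E
```

```text
time_s: 26.5
tool_pos: [509.6, 153.4, 159.1]
tcp_rot: [3.142, 0.0, 1.742]
ft_force: [0.4, 0.1, -0.2]
grip_width: 45.0
gripper_force: 0.0
time_s: 27.5
tool_pos: [510.2, 153.5, 283.7]
tcp_rot: [3.138, 0.0, 1.742]
ft_force: [0.4, 0.5, -0.5]
grip_width: 45.0
gripper_force: 0.0
[510.1848714  153.45256309 283.71678856] [ 0.43373437  0.48266448 -0.50916706]
grip top [247 133  23  21 454] 454 med [502.2 195.1 181.9] lo [494.1 187.2 167.4] hi [510.3 201.1 183.6] rect [502.3 193.6] [17.5 14. ] 9.6
grip top [247 182  21  19 377] 377 med [508.4 153.9 176. ] lo [500.2 146.  166.2] hi [516.5 159.4 177.6] rect [508.5 152.2] [17.4 13.5] 10.4
grip top [248 226  21  23 427] 427 med [516.5 113.9 181.4] lo [508.4 104.1 166.7] hi [524.9 117.2 183.4] rect [516.9 110.2] [17.9 14.2] 11.3
```

View pics/j.png

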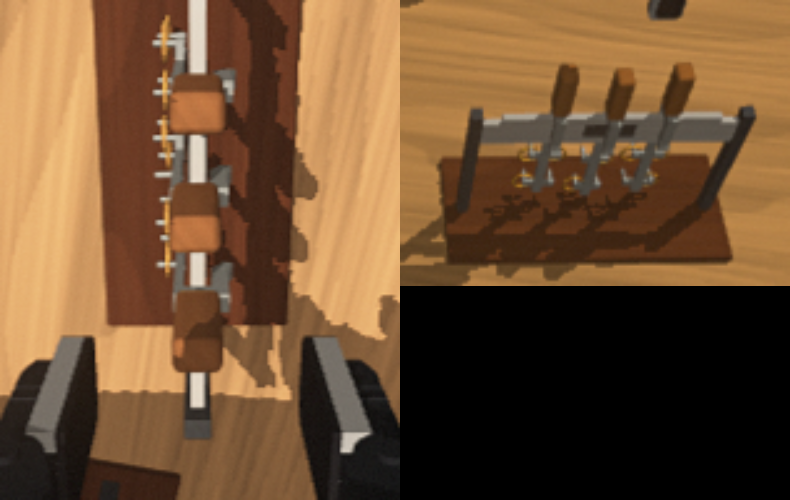

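The jig hangs between its neighbours, with its grip at (196,218) in the left crop and (620,95) in the right. Its top is 6 mm below theirs, so it is fully in the notch, and the neighbours have not moved. Handing in.

```bash
python3 -c "
from plant import *
print(sign_off())"
```

```text
the job is handed in; nothing more can be done
None
```

The jig hangs on the rail with its hook fully in the notch (about 6 mm below the flat top), released after about 27 s with a highest force reading on the rail of about 7 N; the neighbouring jigs measured unmoved, I did not re-measure the jar and dish but the arm never went near them, and the job is handed in.

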